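Find and release the latched key on the charging station

TASK

One of the four identical keys on the charging station was left latched down. Tap each key with the fingertips, one after the other from left to right, so lightly that no free key goes right in and the latched one stays latched; then press the latched key in until its latch lets go and lift off, so that all four keys stand up. Lift or shift nothing: leave the loose things on and around the station where they are.

Things in the scene. Friction and masses are not known exactly. Their poses are not given: they have to be found in the camera images.
- console: Charging station: fixed black box 180 (x) x 250 (y) x 50 mm high, four identical grey push keys in a row on top. Origin: centre of its underside, on the desk. x points away from the robot, y to its left; turned up to 20 degrees. Key centres: x = -40 mm, y = +78, +26, -26, -78 mm (24 mm free between caps). Behind them a 6 mm ridge (x = 0 to 10 mm), then a deck with loose things up to 30 mm high.
- key1: First key from the robot's left (+y). All keys: square cap 28 x 28 mm, origin at the centre of its top, axes as the console's, moves straight down. Free key: top 64 mm above the desk, 14 mm proud of the case. Latched key: top at 60.5 mm, 3.5 mm lower. Fully in (10 mm of travel): top at 54 mm.
- key2: Second key from the left, same shape and heights as key1. Feel of any free key: it yields from 0.6 N on, sinks about 1 mm for each further 0.7 N (7.6 N fully in) and springs back up when let go; it does not latch when pushed in.
- key3: Third key from the left, same as key1. Feel of the latched key: solid up to about 2.5 N, then it sinks about 1 mm for each further 0.7 N. When its top is about 3 mm below the latched height (about 5 N) the latch lets go for good, and the key rises fully when the finger is lifted. Pressed less, it stays latched.
- key4: Fourth key from the left (the robot's rightmost, -y end), same shape, heights and feel as the others.
- battery: Loose bystander: silver and black battery pack 34 x 90 x 24 mm (with a 12 mm plug at its +y end), lying on the deck behind the left keys. Origin: centre of its underside.
- tyre_a: Loose bystander: black toy-car wheel, 62 mm across and 26 mm thick, lying flat on the deck behind the right keys. Origin: centre of its underside.
- tyre_b: Loose bystander: the same kind of wheel, lying flat on the desk to the right of the console. Origin: centre of its underside.
- driver: Loose bystander: screwdriver, 160 mm long, lying across on the desk in front of the console. Origin: underside of its middle.
- oil: Loose bystander: small upright bottle, 36 mm across and 85 mm tall, on the desk to the left of the console. Origin: centre of its underside.
- car: Loose bystander: model car 230 x 125 x 80 mm on the desk at the far right. Origin: centre of its underside.

How it is judged:
By the outcome, as a careful person would: the job done as asked, in the order asked, and still so for the second after the job is handed in, with the robot touching nothing.
It also fails if it takes over 51 s, if anything falls off the work surface, if the arm or the gripper's body presses on something with over 40 N, if the wrist force passes 120 N, or if a joint passes its speed limit or range.

ROBOT

A 6-joint arm with a two-finger parallel gripper is mounted at the origin on the work surface. World frame = base frame: x ahead of the robot, y to its left, z up, the work surface at z = 0. Lengths are in m, angles in rad, forces in N, time in s.
With the tool pointing down it reaches from about 0.3 to 0.775 m from the base axis. Payload 14.6 kg.
Tool frame: the origin (TCP) lies midway between the tips of the shut fingers; the grasp point (between the pads) lies behind it (tcp_to_grasp is the z of the grasp point in the tool frame, in m); z points along the fingers, y is the line along which they close (so a half turn about z gives the same grasp; the last joint's range is limited). The gripper opens to 94 mm and grips with 3 to 60 N. Pads are 16 mm wide; open, the fingers measure 119 mm over their backs; the gripper's body (75 mm by 177 mm) begins 78 mm behind the grasp point.
Start: joints at [1.041, 0.3, 1.521, -0, 1.321, -0.067], TCP at [0.246, 0.492, 0.205] pointing down, gripper open.
Joint ranges: [-3.03, 3.03], [-0.79, 2.21], [0.23, 2.52], [-1.04, 4.18], [0, 3.07], [-2.55, 2.55]. Speed limits (rad/s): [2.22, 2.22, 2.57, 3.14, 3.14, 3.14].

INTERFACE

Orientations are given as a unit quaternion [x, y, z, w].
In Python, from rig import * gives the robot as it stands.
- The arm moves only by the tool arm_command, never from a script. Its argument "moves" is a list of rows, each a list of 6 numbers: the shift along the tool's x, y, z in m, then the turn, a rotation vector about the tool's x, y, z in degrees. In form: [[x, y, z, wx, wy, wz], ...]. A call has 1 to 20 rows; each row shifts and turns the commanded pose from where the row before left it, along the tool's axes as they then stand; what a row does not reach is not made up. A row lasts 1/12 s, in which the tool goes at most 41.7 mm and 7.16 degrees, less where a joint would pass 70% of its speed; a pose out of reach is approached as far as the arm can. A call is refused whole if a number of a shift passes 0.0417 or a number of a turn 7.16, either way. A call with a gripper value outside its range is refused whole. "claw" is the closure, from -1 (fully open) to 1 (shut), set as the call begins (left out, the last holds). The fingers move at their own pace and stop on an object; the grip force is fixed at half the most. Time passes only in rows, so rows that do not move let the fingers close. It gives the time, the measured TCP pose, the force, the opening and the grip force at its end, in the units of the state.
- observe(): the state, without advancing time (a new reading comes with each control period).
- grab_frame(name): name is "side" or "top"; returns (picture, depth): 384x512x3 uint8, blue, green, red; 384x512 float32, m along the optical axis (not along the pixel's ray), 0 where there is no reading.
- camera_params(name): a dict with "mtx" (3x3 intrinsics, pixels), "R" (3x3) and "t" (3): a world point X has camera coordinates R X + t. Camera axes: x right, y down, z forward; pixel columns grow to the right and rows downward; lengths in m; the calibration is good to about 2 mm. A picture is of the moment at which its call begins. camera_params takes no time and is no camera call.
- sign_off(): hands the job in; it is judged then, once.
Trained networks look in the newest picture that a camera, given by its name, has taken for a name from the list of things; names that differ only in an ending like _2 or _b are one class to them, and where a whole thing is asked for, a point or a joint stands for the part that bears it (a point fixed in the world has none). Each returns a list of dicts, best first, with "confidence" (0 to 1); they miss things now and then, are a little off and sometimes report something else, mostly with a low value. They report only what shows in the picture. A call takes as long as a camera call.
- recognise(target, camera): "rect" ([left, top, width, height] in pixels, round what is visible of it).
The state is a dict: "time": time; "joints": joint angles; "qd": joint speeds; "joint_efforts": joint torques, N m; "tcp_pos": TCP position; "eef_rot": TCP orientation; "contact_force": force on the tool from outside, world axes, zero at the start; "ft_torque": the same for the moment, N m; "opening": finger opening in m; "finger_force": force on a finger pad.
Only numpy, scipy, OpenCV 4.12 (cv2) and the standard library are available. Lean on these libraries where they do the work, as an engineer would, in place of code of your own. Each camera call takes 0.05 s, during which the arm holds its last target. There are 200 camera calls.

## Working session

There is one attempt and no reset: what is moved stays moved. The work goes in short steps, Python scripts to look and compute and a tool call to move; the robot and the scene stay as the last step left them, time stands still between calls to the robot, and variables do not carry over. Pictures are saved under pics/ and viewed, at most 10 in all, crops included, and the job is handed in when it is done.

Besides the shell and the picture viewer there is one more tool, called as name(argument=value, ...), one argument or row to a line, values as JSON. arm_command: Moves the arm, as the interface text tells. Its arguments: {"type":"object","properties":{"moves":{"type":"array","items":{"type":"array","items":{"type":"number"}}},"claw":{"type":"number"}},"required":["moves"]}

```bash
mkdir -p pics; cat > h.py <<'E'
from rig import *
import numpy as np, cv2
def cloud(name,d):
    c=camera_params(name);K,R,t=[np.array(c[k],float) for k in('mtx','R','t')]
    v,u=np.mgrid[:d.shape[0],:d.shape[1]]
    P=np.stack([(u-K[0,2])/K[0,0]*d,(v-K[1,2])/K[1,1]*d,d],-1)
    return (P-t.ravel())@R
E
python3 - <<'E'
from h import *
s=observe();print({k:np.round(v,3) for k,v in s.items()})
for n in('top','side'):
    im,d=grab_frame(n);cv2.imwrite(f'pics/{n}0.png',im);np.save(f'{n}0.npy',d)
    for t in ('console','key1'):
        print(n,t,recognise(t,n)[:5])
    P=cloud(n,d);ok=d>0
    print(P[ok].min(0),P[ok].max(0))
E
```

```text
{'time': np.float64(0.0), 'joints': array([ 1.041,  0.3  ,  1.522,  0.   ,  1.321, -0.067]), 'qd': array([-0.   , -0.   , -0.001,  0.   , -0.001, -0.001]), 'joint_efforts': array([ 0.0000e+00, -5.3180e+01, -3.5274e+01,  7.1000e-02,  2.4000e-02,
       -0.0000e+00]), 'tcp_pos': array([0.245, 0.492, 0.205]), 'eef_rot': array([ 0.229,  0.973, -0.001, -0.   ]), 'contact_force': array([-0.78 ,  0.138, -0.128]), 'ft_torque': array([-0.044,  0.057,  0.027]), 'finger_force': np.float64(0.0), 'opening': np.float64(0.094)}
top console [{'rect': [167.8, 151.8, 100.7, 79.9], 'confidence': 0.71}]
top key1 [{'rect': [219.3, 200.1, 12.4, 11.7], 'confidence': 0.62}, {'rect': [178.8, 199.0, 10.6, 13.0], 'confidence': 0.44}]
[ 0.10070193 -1.35868755 -0.76914474] [1.73975392 1.292504   0.22108316]
side console [{'rect': [194.3, 185.2, 98.6, 108.8], 'confidence': 0.89}, {'rect': [257.7, 229.8, 15.0, 13.7], 'confidence': 0.55}, {'rect': [275.5, 171.4, 23.4, 21.9], 'confidence': 0.41}]
side key1 [{'rect': [257.1, 251.1, 12.4, 15.1], 'confidence': 0.52}, {'rect': [261.6, 218.7, 12.8, 9.7], 'confidence': 0.5}, {'rect': [260.1, 232.8, 10.9, 13.8], 'confidence': 0.43}]
[-0.86903412 -1.95476113 -0.77156271] [1.79049263 0.41734111 0.34715432]
```

```bash
python3 - <<'E'
from h import *
a=cv2.imread('pics/top0.png')[110:270,120:320];b=cv2.imread('pics/side0.png')[150:310,150:350]
cv2.imwrite('pics/c0.png',np.vstack([cv2.resize(x,None,fx=1.87*1,fy=1.87,interpolation=3) for x in(a,b)]) if 0 else np.hstack([cv2.resize(x,(400,320),interpolation=3) for x in(a,b)]))
P=cloud('top',np.load('top0.npy'));Q=cloud('side',np.load('side0.npy'))
np.set_printoptions(linewidth=250)
print('top z mm');print(np.round(P[192:222,170:270:2,2]*1000).astype(int))
print(np.round(P[205,[170,184,224,260]],3))
for n,C in(('top',P),('side',Q)):
    m=(C[...,2]>.044)&(C[...,2]<.056)&(abs(C[...,1])<.4)&(C[...,0]>.3)&(C[...,0]<.8)
    x=C[m][:,:2].astype(np.float32);print(n,len(x),cv2.minAreaRect(x),np.median(C[m][:,2]))
    m=(C[...,2]>.057)&(C[...,2]<.068)&(C[...,0]>.3)&(C[...,0]<.8)
    k,l,st,ce=cv2.connectedComponentsWithStats(m.astype(np.uint8))
    for i in range(1,k):
        if st[i,4]>15: print(st[i],np.round(C[l==i].mean(0),4),np.round(np.median(C[l==i][:,2]),4))
E
```

```text
top z mm
[[50 52 48 ... 48 48  1]
 [50 52 51 ... 50 50  0]
 [49 50 52 ... 48 50 -2]
 ...
 [52 48 53 ... 48 45 -3]
 [50 48 51 ... 47 46 -5]
 [48 52 48 ... 50 46 -2]]
[[ 0.533  0.123  0.049]
 [ 0.531  0.086  0.059]
 [ 0.532 -0.012  0.058]
 [ 0.533 -0.099  0.052]]
top 5319 ((0.5700927376747131, 0.014593452215194702), (0.8402054905891418, 0.23436446487903595), 72.0337905883789) 0.04972145969340971
[170 153  99   6 216] [0.656  0.0036 0.0607] 0.0608
[474 157  18  29  81] [ 0.6107 -0.6295  0.0624] 0.0625
[394 160  37  51 141] [ 0.5672 -0.4439  0.0636] 0.0646
[170 164   4   7  20] [0.6256 0.1198 0.0654] 0.0665
[144 167  11  12  54] [0.6109 0.1732 0.0605] 0.0602
[183 174  16   1  16] [0.608  0.0724 0.0632] 0.0632
[178 199  13  12 139] [0.5317 0.0859 0.0632] 0.0632
[199 200  13  12 137] [0.5296 0.0343 0.0635] 0.0636
[221 201  12  12 131] [ 0.5281 -0.0173  0.0601] 0.0601
[242 202  12  12 136] [ 0.5257 -0.0694  0.0636] 0.0637
side 5191 ((0.5671892166137695, 0.013737291097640991), (0.841152012348175, 0.23557177186012268), 71.84954833984375) 0.049564783041427994
[229   0  56   8 136] [ 0.6786 -1.1842  0.0625] 0.0623
[247  70  24   8  71] [ 0.6158 -0.6275  0.063 ] 0.0638
[243  99  43  17 154] [ 0.5778 -0.434   0.0631] 0.0633
[197 184  27  84 207] [0.6557 0.0208 0.0606] 0.0608
[265 199  13  11 119] [ 0.5251 -0.0624  0.0625] 0.0628
[220 201  27  11  81] [ 0.6115 -0.0386  0.0626] 0.0626
[262 216  13  11 114] [ 0.527  -0.0114  0.06  ] 0.0599
[258 232  14  13 145] [0.5293 0.0413 0.0628] 0.0632
[225 244   4  16  16] [0.6074 0.087  0.0627] 0.063
[255 251  14  14 160] [0.5311 0.0932 0.0632] 0.0632
[209 260  16   9  81] [0.6241 0.1221 0.0644] 0.0657
[209 286  16  13  95] [0.6113 0.1875 0.0612] 0.0607
```

View pics/c0.png

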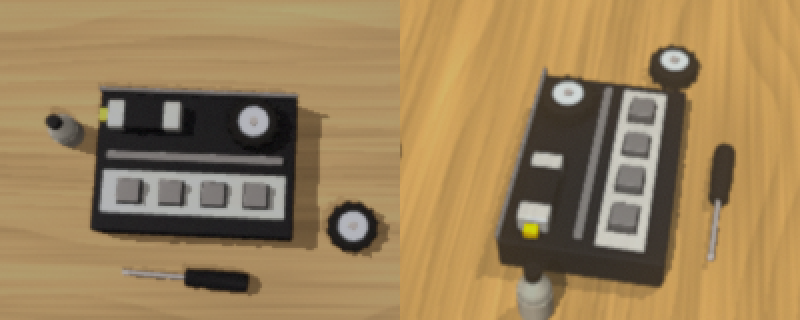

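The picture shows four keys in a row, with key3 (third from left, about pixel (227,207) in the top view) lower in both depth images at 60 mm against 63.5 mm. The console is turned about -2°. Next I shut the gripper, align it, and travel above key1.

arm_command(
  claw=1,
  moves=[
    [0, 0, 0, 0, 0, -6.1],
    [0, 0, 0, 0, 0, -6.1],
    [0, 0, 0, 0, 0, -6.1],
    [0, 0, 0, 0, 0, -6],
    [-0.02, -0.026, 0, 0, 0, 0],
    [-0.02, -0.026, 0, 0, 0, 0],
    [-0.02, -0.026, 0, 0, 0, 0],
    [-0.02, -0.026, 0, 0, 0, 0],
    [-0.02, -0.026, 0, 0, 0, 0],
    [-0.02, -0.026, 0, 0, 0, 0],
    [-0.02, -0.026, 0, 0, 0, 0],
    [-0.02, -0.026, 0, 0, 0, 0],
    [-0.02, -0.026, 0, 0, 0, 0],
    [-0.02, -0.026, 0, 0, 0, 0],
    [-0.02, -0.026, 0, 0, 0, 0],
    [-0.02, -0.026, 0, 0, 0, 0],
    [-0.02, -0.026, 0, 0, 0, 0],
    [-0.02, -0.026, 0, 0, 0, 0],
    [-0.02, -0.026, 0, 0, 0, 0],
    [0, 0, 0, 0, 0, 0],
  ],
)

```text
time: 1.97
tcp_pos: [0.5323, 0.0869, 0.2051]
eef_rot: [0.021, 1.0, -0.0, 0.0]
contact_force: [-0.3, 1.0, -0.4]
opening: 0.0004
finger_force: 0.0
```

arm_command(
  moves=[
    [0, 0.002, 0.025, 0, 0, 0],
    [0, 0, 0.03, 0, 0, 0],
    [0, 0, 0.03, 0, 0, 0],
    [0, 0, 0.03, 0, 0, 0],
    [0, 0, 0.01, 0, 0, 0],
    [0, 0, 0.005, 0, 0, 0],
    [0, 0, 0, 0, 0, 0],
    [0, 0, 0, 0, 0, 0],
    [0, 0, 0, 0, 0, 0],
  ],
)

```text
time: 2.72
tcp_pos: [0.5312, 0.093, 0.0771]
eef_rot: [0.019, 1.0, 0.0, 0.001]
contact_force: [0.2, 0.3, -0.7]
opening: 0.0002
finger_force: 0.0
```

```bash
python3 - <<'E'
from h import *
s=observe();print(s['tcp_pos'],s['contact_force'],s['eef_rot'])
o=[]
for n,(y,x) in(('top',(130,140)),('side',(170,190))):
    im,d=grab_frame(n);o.append(cv2.resize(im[y:y+130,x:x+130],(400,400),interpolation=3))
cv2.imwrite('pics/c1.png',np.hstack(o))
print(observe()['contact_force'])
E
```

```text
[0.5311719  0.09297846 0.07713539] [ 0.22451296  0.34931623 -0.68712509] [1.93030424e-02 9.99812840e-01 1.48760395e-04 1.28628776e-03]
[-0.09369633  0.16345163  0.57250791]
```

View pics/c1.png

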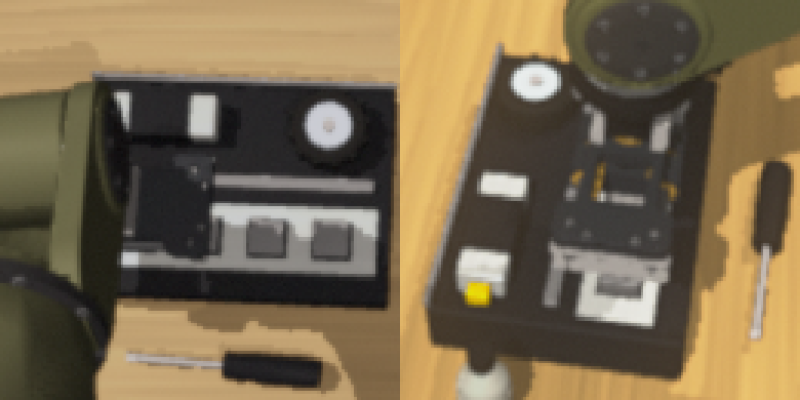

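The side view shows the gripper squarely above key1, with key1 visible beneath the gripper at about (620,285). Now I feel my way down.

arm_command(
  moves=[
    [0, -0.002, 0.005, 0, 0, 0],
    [0, 0, 0.003, 0, 0, 0],
    [0, 0, 0.002, 0, 0, 0],
    [0, 0, 0, 0, 0, 0],
    [0, 0, 0, 0, 0, 0],
    [0, 0, 0, 0, 0, 0],
  ],
)

```text
time: 3.32
tcp_pos: [0.5303, 0.0908, 0.0655]
eef_rot: [0.019, 1.0, -0.0, 0.0]
contact_force: [0.5, 0.7, -0.8]
opening: 0.0004
finger_force: 0.0
```

arm_command(
  moves=[
    [0, 0, 0.001, 0, 0, 0],
    [0, 0, 0.001, 0, 0, 0],
    [0, 0, 0, 0, 0, 0],
    [0, 0, 0, 0, 0, 0],
  ],
)

```text
time: 3.65
tcp_pos: [0.5303, 0.0908, 0.0635]
eef_rot: [0.019, 1.0, 0.0, 0.0]
contact_force: [-0.3, 0.4, 0.9]
opening: 0.0005
finger_force: 0.4
```

```bash
python3 - <<'E'
from h import *
for i in range(4): print(observe()['tcp_pos'],observe()['contact_force']);grab_frame('side')
E
```

```text
[0.53031904 0.09082179 0.063499  ] [-0.29097934  0.36038852  0.85843103]
[0.53035448 0.09085786 0.06355457] [0.58149724 0.27029806 1.3570489 ]
[0.53030141 0.09084292 0.06351852] [-0.38224751 -0.1363212   0.23360835]
[0.5303232  0.09085997 0.06354251] [ 0.35814037 -0.17519294  0.58341201]
```

arm_command(
  moves=[
    [0, 0, 0.001, 0, 0, 0],
    [0, 0, 0.001, 0, 0, 0],
    [0, 0, 0, 0, 0, 0],
    [0, 0, 0, 0, 0, 0],
  ],
)

```text
time: 4.18
tcp_pos: [0.5303, 0.0908, 0.0615]
eef_rot: [0.019, 1.0, 0.0, 0.0]
contact_force: [0.2, 0.9, 2.7]
opening: 0.0002
finger_force: 1.1
```

```bash
python3 - <<'E'
from h import *
for i in range(4): print(observe()['tcp_pos'],observe()['contact_force']);grab_frame('side')
E
```

```text
[0.53031947 0.09084397 0.06149586] [0.21517816 0.85410522 2.6774548 ]
[0.53033359 0.09083775 0.06153914] [ 0.89630176 -0.13141271  1.6975487 ]
[0.53031038 0.09085955 0.0615229 ] [0.83419309 0.15555652 2.14572498]
[0.53031373 0.09083899 0.06152439] [0.94958782 0.32800637 1.93039714]
```

Key1 yields as modelled (about 2.2 N at 61.5 mm). Lift, then tap key2.

arm_command(
  moves=[
    [0, 0, -0.008, 0, 0, 0],
    [0, 0, -0.01, 0, 0, 0],
    [0, 0, 0, 0, 0, 0],
    [0, -0.017, 0, 0, 0, 0],
    [0, -0.018, 0, 0, 0, 0],
    [0, -0.017, 0, 0, 0, 0],
    [0, 0, 0, 0, 0, 0],
    [0, 0, 0, 0, 0, 0],
    [0, 0, 0, 0, 0, 0],
    [0, 0, 0, 0, 0, 0],
  ],
)

```text
time: 5.22
tcp_pos: [0.5282, 0.0396, 0.0795]
eef_rot: [0.019, 1.0, 0.0, 0.0]
contact_force: [-0.2, -0.6, 0.3]
opening: 0.0004
finger_force: 0.0
```

arm_command(
  moves=[
    [0, 0, 0.008, 0, 0, 0],
    [0, 0, 0.005, 0, 0, 0],
    [0, 0, 0.002, 0, 0, 0],
    [0, 0, 0.001, 0, 0, 0],
    [0, 0, 0.001, 0, 0, 0],
    [0, 0, 0.001, 0, 0, 0],
    [0, 0, 0, 0, 0, 0],
    [0, 0, 0, 0, 0, 0],
    [0, 0, 0, 0, 0, 0],
  ],
)

```text
time: 5.97
tcp_pos: [0.5283, 0.0389, 0.0616]
eef_rot: [0.019, 1.0, 0.0, 0.0]
contact_force: [-1.2, 0.9, 2.0]
opening: 0.0005
finger_force: 1.1
```

```bash
python3 - <<'E'
from h import *
for i in range(4): print(observe()['tcp_pos'],observe()['contact_force']);grab_frame('side')
E
```

```text
[0.52827068 0.03891649 0.06160196] [-1.24347905  0.89851444  1.97641464]
[0.52829166 0.03888216 0.06161073] [-1.57911933  0.6225618   1.87192474]
[0.52828661 0.03890825 0.06158694] [-0.87059485  0.53124925  2.11921251]
[0.52829024 0.03890092 0.06156278] [-1.24309223  1.64575881  2.56192769]
```

Key2 is free too. Next is key3, the latched one, with fine steps.

arm_command(
  moves=[
    [0, 0, -0.008, 0, 0, 0],
    [0, 0, -0.01, 0, 0, 0],
    [0, 0, 0, 0, 0, 0],
    [0, -0.017, 0, 0, 0, 0],
    [0, -0.018, 0, 0, 0, 0],
    [0, -0.017, 0, 0, 0, 0],
    [0, 0, 0, 0, 0, 0],
    [0, 0, 0, 0, 0, 0],
    [0, 0, 0, 0, 0, 0],
    [0, 0, 0, 0, 0, 0],
  ],
)

```text
time: 7.0
tcp_pos: [0.5263, -0.0124, 0.0796]
eef_rot: [0.019, 1.0, 0.0, 0.0]
contact_force: [0.2, 0.0, -1.4]
opening: 0.0005
finger_force: 0.0
```

arm_command(
  moves=[
    [0, 0, 0.008, 0, 0, 0],
    [0, 0, 0.005, 0, 0, 0],
    [0, 0, 0.002, 0, 0, 0],
    [0, 0, 0.001, 0, 0, 0],
    [0, 0, 0.001, 0, 0, 0],
    [0, 0, 0.001, 0, 0, 0],
    [0, 0, 0.0005, 0, 0, 0],
    [0, 0, 0, 0, 0, 0],
    [0, 0, 0, 0, 0, 0],
    [0, 0, 0, 0, 0, 0],
  ],
)

```text
time: 7.83
tcp_pos: [0.5263, -0.0131, 0.0611]
eef_rot: [0.019, 1.0, -0.0, 0.0]
contact_force: [-0.4, -0.0, 0.4]
opening: 0.0006
finger_force: 0.0
```

```bash
python3 - <<'E'
from h import *
for i in range(4): print(observe()['tcp_pos'],observe()['contact_force'],observe()['finger_force']);grab_frame('side')
E
```

```text
[ 0.52629381 -0.01313456  0.06107554] [-0.4470535  -0.04467388  0.44280285] 0.0
[ 0.52626427 -0.01311177  0.0610224 ] [0.21797283 0.75527613 0.96881572] 0.0
[ 0.52626028 -0.0131158   0.06102547] [ 0.2634838   1.01253979 -0.20406925] 0.0
[ 0.5262417  -0.01311645  0.06100773] [0.15588764 0.03008594 0.23166604] 0.0
```

Finger force is 0 at 61.0 mm, so key3 is latched. Continue down to contact.

arm_command(
  moves=[
    [0, 0, 0.0003, 0, 0, 0],
    [0, 0, 0.0003, 0, 0, 0],
    [0, 0, 0.0003, 0, 0, 0],
    [0, 0, 0, 0, 0, 0],
    [0, 0, 0, 0, 0, 0],
    [0, 0, 0, 0, 0, 0],
  ],
)

```text
time: 8.53
tcp_pos: [0.5263, -0.0131, 0.0601]
eef_rot: [0.019, 1.0, 0.0, 0.0]
contact_force: [-0.2, -0.1, 3.5]
opening: 0.0006
finger_force: 1.5
```

```bash
python3 - <<'E'
from h import *
for i in range(4): print(observe()['tcp_pos'],observe()['contact_force'],observe()['finger_force']);grab_frame('side')
E
```

```text
[ 0.52626807 -0.01311223  0.06012303] [-0.15491381 -0.1106428   3.50756102] 1.5132689985330217
[ 0.52624998 -0.01311226  0.06011574] [-1.67273062 -0.30504539  2.93146737] 1.5230319451075047
[ 0.52627159 -0.01311698  0.06011542] [-0.21064168  0.05859767  2.36575404] 1.5265407237166073
[ 0.52626195 -0.01311813  0.06011722] [-1.89404594  0.2277678   2.73686283] 1.5277341072214767
```

Key3 is tapped (about 2.9 N, sunk 0.4 mm, still latched). Key4 next.

arm_command(
  moves=[
    [0, 0, -0.009, 0, 0, 0],
    [0, 0, -0.0104, 0, 0, 0],
    [0, 0, 0, 0, 0, 0],
    [0, -0.017, 0, 0, 0, 0],
    [0, -0.018, 0, 0, 0, 0],
    [0, -0.017, 0, 0, 0, 0],
    [0, 0, 0, 0, 0, 0],
    [0, 0, 0, 0, 0, 0],
    [0, 0, 0, 0, 0, 0],
    [0, 0, 0, 0, 0, 0],
  ],
)

```text
time: 9.57
tcp_pos: [0.5243, -0.0643, 0.0795]
eef_rot: [0.019, 1.0, 0.0, 0.0]
contact_force: [0.4, 1.0, 0.2]
opening: 0.0005
finger_force: 0.0
```

arm_command(
  moves=[
    [0, 0, 0.008, 0, 0, 0],
    [0, 0, 0.005, 0, 0, 0],
    [0, 0, 0.002, 0, 0, 0],
    [0, 0, 0.001, 0, 0, 0],
    [0, 0, 0.001, 0, 0, 0],
    [0, 0, 0.001, 0, 0, 0],
    [0, 0, 0, 0, 0, 0],
    [0, 0, 0, 0, 0, 0],
    [0, 0, 0, 0, 0, 0],
  ],
)

```text
time: 10.32
tcp_pos: [0.5243, -0.0651, 0.0616]
eef_rot: [0.019, 1.0, 0.0, 0.0]
contact_force: [-2.0, 1.9, 2.3]
opening: 0.0003
finger_force: 1.1
```

```bash
python3 - <<'E'
from h import *
for i in range(3): print(observe()['tcp_pos'],observe()['contact_force'],observe()['finger_force']);grab_frame('side')
E
```

```text
[ 0.52426771 -0.06505018  0.06161043] [-1.98423064  1.85599468  2.34835913] 1.0898412308233674
[ 0.52426214 -0.06504408  0.06160632] [-0.42924023  1.42292172  1.81864417] 1.0938499121402856
[ 0.5242739  -0.06504102  0.06159265] [-2.30569285  1.25653704  2.20161169] 1.1002724279023823
```

Key4 is free. Back to key3, pressing to about 56.6 mm.

arm_command(
  moves=[
    [0, 0, -0.008, 0, 0, 0],
    [0, 0, -0.01, 0, 0, 0],
    [0, 0, 0, 0, 0, 0],
    [0, 0.017, 0, 0, 0, 0],
    [0, 0.018, 0, 0, 0, 0],
    [0, 0.017, 0, 0, 0, 0],
    [0, 0, 0, 0, 0, 0],
    [0, 0, 0, 0, 0, 0],
    [0, 0, 0, 0, 0, 0],
    [0, 0, 0, 0, 0, 0],
  ],
)

```text
time: 11.3
tcp_pos: [0.5263, -0.0139, 0.0795]
eef_rot: [0.02, 1.0, -0.0, 0.0]
contact_force: [-0.1, -1.1, -0.5]
opening: 0.0005
finger_force: 0.0
```

arm_command(
  moves=[
    [0, 0, 0.008, 0, 0, 0],
    [0, 0, 0.005, 0, 0, 0],
    [0, 0, 0.004, 0, 0, 0],
    [0, 0, 0.002, 0, 0, 0],
    [0, 0, 0.001, 0, 0, 0],
    [0, 0, 0.001, 0, 0, 0],
    [0, 0, 0.001, 0, 0, 0],
    [0, 0, 0.001, 0, 0, 0],
    [0, 0, 0, 0, 0, 0],
    [0, 0, 0, 0, 0, 0],
    [0, 0, 0, 0, 0, 0],
  ],
)

```text
time: 12.22
tcp_pos: [0.5262, -0.0132, 0.0567]
eef_rot: [0.019, 1.0, -0.0, 0.0]
contact_force: [-2.9, -1.9, 5.5]
opening: 0.0002
finger_force: 2.8
```

arm_command(
  moves=[
    [0, 0, -0.002, 0, 0, 0],
    [0, 0, -0.002, 0, 0, 0],
    [0, 0, -0.005, 0, 0, 0],
    [0, 0, -0.01, 0, 0, 0],
    [0, 0, -0.03, 0, 0, 0],
    [0, 0, -0.035, 0, 0, 0],
    [0, 0, -0.035, 0, 0, 0],
    [0, 0, -0.03, 0, 0, 0],
    [0.025, 0.025, 0, 0, 0, 0],
    [0.025, 0.03, 0, 0, 0, 0],
    [0.025, 0.03, 0, 0, 0, 0],
    [0.025, 0.03, 0, 0, 0, 0],
    [0.02, 0.03, 0, 0, 0, 0],
    [0.02, 0.03, 0, 0, 0, 0],
    [0.02, 0.03, 0, 0, 0, 0],
    [0.02, 0.03, 0, 0, 0, 0],
    [0.02, 0.03, 0, 0, 0, 0],
    [0, 0, 0, 0, 0, 0],
    [0, 0, 0, 0, 0, 0],
    [0, 0, 0, 0, 0, 0],
  ],
)

```text
time: 13.88
tcp_pos: [0.3368, 0.2592, 0.2059]
eef_rot: [0.019, 1.0, 0.0, 0.0]
contact_force: [0.0, -0.0, -0.0]
opening: 0.0006
finger_force: 0.0
```

```bash
python3 - <<'E'
from h import *
print(observe()['tcp_pos'])
o=[]
for n,(y,x) in(('top',(130,140)),('side',(170,190))):
    im,d=grab_frame(n);o.append(cv2.resize(im[y:y+130,x:x+130],(400,400),interpolation=3))
    C=cloud(n,d);m=(C[...,2]>.057)&(C[...,2]<.068)&(C[...,0]>.5)&(C[...,0]<.56)
    k,l,st,ce=cv2.connectedComponentsWithStats(m.astype(np.uint8))
    for i in range(1,k):
        if st[i,4]>60: print(st[i],np.round(C[l==i].mean(0),4))
cv2.imwrite('pics/c2.png',np.hstack(o))
E
```

```text
[0.33680278 0.25924396 0.20587334]
[178 199  13  12 137] [0.5318 0.0862 0.0631]
[199 200  12  12 135] [0.5296 0.0344 0.0634]
[220 201  13  12 132] [ 0.5274 -0.0176  0.0633]
[394 200  36  11  65] [ 0.5294 -0.4574  0.0637]
[242 202  12  12 134] [ 0.5256 -0.0695  0.0634]
[265 199  13  11 119] [ 0.525  -0.0622  0.0624]
[262 215  13  12 129] [ 0.5273 -0.0108  0.0628]
[258 232  14  13 143] [0.5294 0.0411 0.0628]
[255 251  14  13 155] [0.5314 0.0925 0.063 ]
```

View pics/c2.png

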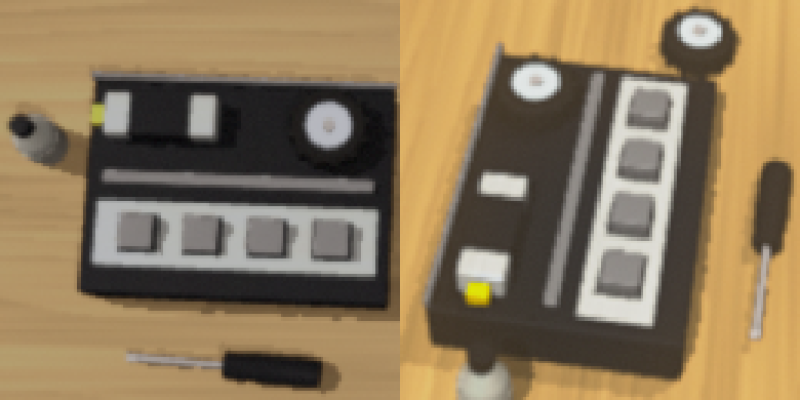

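All four keys now stand at the same height (key3 at about (268,238) in the top view) and the bystanders haven't moved.

```bash
python3 -c "
from rig import *
print(sign_off())"
```

```text
the job is handed in; nothing more can be done
None
```

I tapped the four keys lightly from left to right, then pressed the latched one (key3) until it released; all four now stand up, the loose things look unmoved in the pictures, and the job is handed in at about 14 s.

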